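# Raise the dart-point sharpening stone out of its ring and set it on the turntable

## Robot

A 7-joint arm with a two-finger parallel gripper is mounted at the origin on the work surface. World frame = base frame: x ahead of the robot, y to its left, z up, the work surface at z = 0. Lengths are in mm, angles in rad, forces in N, time in s.
With the tool pointing down it reaches from about 400 to 850 mm from the base axis. Payload 10.4 kg.
Tool frame: the origin (TCP) lies midway between the tips of the shut fingers; the grasp point (between the pads) lies 19 mm behind it; z points along the fingers, y is the line along which they close (so a half turn about z gives the same grasp; the last joint's range is limited). The gripper opens to 85 mm and grips with 20 to 120 N. Pads are 22 mm wide; open, the fingers measure 114 mm over their backs; the gripper's body (76 mm by 85 mm) begins 54 mm behind the grasp point. The pads swing forward as they close: fully open they stand 13 mm farther back than shut.
Start: joints at [1.093, 0.332, -0.065, 1.46, 0.022, 1.35, -0.088], TCP at [274.575, -561.48, 231.338] pointing down, gripper open.
Joint ranges: [-2.6, 2.6], [-0.5, 2.12], [-1.47, 1.34], [0.16, 2.42], [-1.27, 4.41], [0.06, 2.06], [-2.6, 2.6]. Speed limits (rad/s): [2.22, 2.22, 2.79, 2.79, 3.14, 3.14, 3.14].

## Interface

Orientations are given as a unit quaternion [w, x, y, z].
In Python, from plant import get_state, imaging, workorder gives the robot as it stands.
- The arm moves only by the tool send_rows, never from a script. Its argument "motion" is a list that holds one entry, the list of rows, each a list of 7 numbers: the shift along the world's x, y, z in cm, then the turn, a rotation vector about the world's x, y, z in rad, then the closure in counts, from 0 (fully open) to 255 (shut). In form: [[[tx, ty, tz, rx, ry, rz, gripper], ...]]. A call has 1 to 20 rows; each row shifts and turns the commanded pose from where the row before left it; what a row does not reach is not made up. A row lasts 1/12 s, in which the tool goes at most 41.7 mm and 7.16 degrees, less where a joint would pass 70% of its speed; a pose out of reach is approached as far as the arm can. A call is refused whole if a number of a shift passes 4.17 or a number of a turn 0.125, either way. A call with a gripper value outside its range is refused whole. The fingers move at their own pace and stop on an object; "squeeze" is the grip in N (left out, the last holds). Time passes only in rows, so rows that do not move let the fingers close. It gives the time, the measured TCP pose, the force, the opening and the grip force at its end, in the units of the state.
- get_state(): the state, without advancing time (a new reading comes with each control period).
- imaging.snapshot(name): name is "scene" or "top" or "wrist"; returns a dict with "pixels" (384x512x3 uint8, red, green, blue), "fx", "fy", "cx", "cy" (pixels), "distortion" ([k1, k2, p1, p2, k3] as OpenCV has them; the pictures are not rectified), "position" and "attitude" of the camera in the world. Camera axes: x right, y down, z forward; pixel columns grow to the right and rows downward; lengths in mm; the calibration is good to about 2 mm. A picture is of the moment at which its call begins. There is no depth.
- workorder.hand_in(): hands the job in; it is judged then, once.
Trained networks look in the newest picture that a camera, given by its name, has taken for a name from the list of things; names that differ only in an ending like _2 or _b are one class to them, and where a whole thing is asked for, a point or a joint stands for the part that bears it (a point fixed in the world has none). Each returns a list of dicts, best first, with "score" (0 to 1); they miss things now and then, are a little off and sometimes report something else, mostly with a low value. They report only what shows in the picture. A call takes as long as a camera call.
- imaging.look_for(query, camera): "at" ([column, row] as shares, 0 to 1, of the picture: columns of its width, rows of its height, amid what is visible of it).
- imaging.silhouettes(query, camera): "mask" (384x512 bool, what is visible of it) and "at" ([column, row] as shares, 0 to 1, of the picture: columns of its width, rows of its height, amid what is visible of it).
- imaging.pinpoint(query, camera): "at" ([column, row] as shares, 0 to 1, of the picture: columns of its width, rows of its height: a listed point, or the origin of a listed thing).
The state is a dict: "clock": time; "joint_positions": joint angles; "qd": joint speeds; "effort": joint torques, N m; "eef_pos": TCP position; "eef_rot": TCP orientation; "wrist_force": force on the tool from outside, world axes, zero at the start; "torque": the same for the moment, N m; "opening": opening from 0.0 (shut) to 1.0 (fully open); "grasp_force": force on a finger pad.
Only numpy, scipy, OpenCV 4.12 (cv2) and the standard library are available. Lean on these libraries where they do the work, as an engineer would, in place of code of your own. Each camera call takes 0.05 s, during which the arm holds its last target. There are 200 camera calls.

## Task

The round stone for sharpening dart points sits sunk flush in the brass ring of its stand. Press the stand's lever fully down so that the stone is pushed up through the ring, then take the stone from above and set it down flat, without dropping it, wholly on the round cork pad of the oak turntable, and let go. Keep the stone level all the way, and leave the dice cup, tankard, cribbage board and acrylic block where they are.

Things in the scene. Friction and masses are not known exactly. Their poses are not given: they have to be found in the camera images.
- stone_center (a point): Centre of the loose round sharpening stone: grey, 60 mm diameter, 26 mm thick, about 0.17 kg (varies), two thin dark lines on top; z up. It lies flat in the stand's brass ring on an inner ledge, its top flush with the ring's top, with a gap of only 2 mm all round, so that it cannot be gripped until it has been raised.
- ring_top (a point): Centre of the top of the stand's brass ring, 68 mm above the sill; ring 96 mm outside, 64 mm inside diameter, on an oak foot 120 x 120 x 28 mm, fixed. z up; -x points from the ring along the lever, roughly towards the robot. The lever's level hinge line runs along y, 62 mm from the ring's axis towards -x and 45 mm above the sill.
- lever_pad (a point): Middle of the upper face of the steel pressing pad (40 mm along the lever, 36 mm wide, 8 mm thick) at the lever's free end, 105 mm from the hinge. The lever starts sloping up by 0.4 rad (pad about 90 mm above the sill); fully down it slopes down by 0.2 rad (pad about 28 mm up). A straight downward push on the pad works; the fingers slide a little on it.
- lever (a joint): Angle of the lever in rad: 0 as it starts (raised), 0.6 at its stop, fully down. Pressing takes about 5 N at the pad; it stays where it is left. It drives a 48 mm plate under the stone: after 2 mm of free play the stone rises 43 mm per rad, so at 0.6 the stone stands 24 mm proud of the ring, its lowest 2 mm still inside.
- cork_pad (a point): Centre of the upper face of the round cork pad, 84 mm diameter, 4 mm thick, on the oak turntable; this face is 33 mm above the sill. The pad's centre lies 55 mm from the turntable's axis, along this point's x; the round oak platter is 220 mm in diameter and can turn about its upright axis, stiffly (about 0.12 N m), from any start angle.
- dice_cup: Brown dice cup, 80 mm diameter, 95 mm tall, a bystander; origin under its centre.
- tankard: White enamel tankard, 84 mm diameter, 110 mm tall, handle to its +y, a bystander; origin under its centre.
- crib_board: Wooden cribbage board with brass pegs, 280 x 75 x 18 mm (pegs to 44 mm), long along its x, a bystander; origin under its centre.
- point_block: Clear acrylic block holding steel dart points, 90 x 50 x 40 mm (points to 52 mm), a bystander; origin under its centre.

How it is judged:
By the outcome, as a careful person would: the job done as asked, in the order asked, and still so for the second after the job is handed in, with the robot touching nothing.
It also fails if it takes over 58 s, if anything falls off the work surface, if the arm or the gripper's body presses on something with over 40 N, if the wrist force passes 120 N, or if a joint passes its speed limit or range.

## Working session

There is one attempt and no reset: what is moved stays moved. The work goes in short steps, Python scripts to look and compute and a tool call to move; the robot and the scene stay as the last step left them, time stands still between calls to the robot, and variables do not carry over. Pictures are saved under pics/ and viewed, at most 11 in all, crops included, and the job is handed in when it is done.

Besides the shell and the picture viewer there is one more tool, called after "Call:" as a command line: name --argument value ..., lists and objects as JSON in quotes. send_rows: Moves the arm, as the interface text tells. Its arguments: {"type":"object","properties":{"motion":{"type":"array"},"squeeze":{"type":"number"}},"required":["motion"]}

```bash
mkdir -p pics; cat > h.py <<'E'
import numpy as np, cv2
from scipy.spatial.transform import Rotation as R
from plant import get_state, imaging, workorder
def rot(a):
    a=np.array(a,float)
    return a if a.shape==(3,3) else R.from_quat(a,scalar_first=True).as_matrix()
def ray(s,at):
    K=np.array([[s['fx'],0,s['cx']],[0,s['fy'],s['cy']],[0,0,1.]])
    p=cv2.undistortPoints(np.array([[[at[0]*512,at[1]*384]]],float),K,np.array(s['distortion'],float))[0,0]
    return np.array(s['position'],float),rot(s['attitude'])@np.array([p[0],p[1],1])
def onz(s,at,z):
    o,d=ray(s,at); return o+d*(z-o[2])/d[2]
def tri(rs):
    A=0;b=0
    for o,d in rs:
        d=d/np.linalg.norm(d);P=np.eye(3)-np.outer(d,d);A=A+P;b=b+P@o
    return np.linalg.solve(A,b)
def save(s,n): cv2.imwrite('pics/'+n,s['pixels'][:,:,::-1])
E
python3 - <<'E'
from h import *
np.set_printoptions(precision=1,suppress=True)
S={c:imaging.snapshot(c) for c in('scene','top','wrist')}
for c,s in S.items(): print(c,s['position'],s['attitude'])
cv2.imwrite('pics/a.png',np.hstack([cv2.resize(S[c]['pixels'][:,:,::-1],(400,300)) for c in ('scene','wrist')]))
save(S['top'],'top.png')
for n in('ring_top','stone_center','lever_pad','cork_pad','dice_cup','tankard','crib_board','point_block'):
    rs=[]
    for c,s in S.items():
        for k in imaging.pinpoint(n,c)[:2]:
            print(n,c,round(k['score'],2),np.array(k['at'])*[512,384],onz(s,k['at'],{'ring_top':68,'stone_center':55,'lever_pad':90,'cork_pad':33}.get(n,0)))
print(get_state())
E
```

```text
scene [1148.4 -560.4  729. ] [-0.4  0.8  0.3 -0.2]
top [ 437.3  -10.2 1252.5] [ 0.1 -0.7  0.7 -0.1]
wrist [ 348.9 -525.7  373.5] [ 0.1  0.8 -0.5 -0.1]
ring_top scene 0.91 [189.2 218.9] [ 580.6 -213.6   68. ]
ring_top top 0.9 [328.6 211.9] [ 565.6 -217.6   68. ]
ring_top top 0.52 [397.  235.5] [ 494.1 -405.6   68. ]
stone_center top 0.57 [326.1 215.9] [ 556.  -212.3   55. ]
lever_pad scene 0.73 [157.2 180.1] [ 412.9 -195.    90. ]
lever_pad scene 0.44 [188.4 218.7] [ 597.5 -226.    90. ]
lever_pad top 0.69 [320.1 269. ] [ 411.  -183.3   90. ]
cork_pad scene 0.94 [299.5 178. ] [651.6 156.   33. ]
cork_pad top 0.56 [196.6 191.4] [638.6 150.8  33. ]
dice_cup scene 0.8 [330.9 144. ] [584.6 428.9   0. ]
dice_cup scene 0.18 [157.4 177.9] [ 300.3 -136.7    0. ]
dice_cup top 0.83 [111.3 205.4] [609.1 408.1   0. ]
tankard scene 0.88 [304.1 236.9] [797.6   0.2   0. ]
tankard scene 0.35 [185.  219.7] [ 516.2 -188.3    0. ]
tankard top 0.91 [244.9 138.8] [799.6   9.8   0. ]
crib_board scene 0.65 [106.3 267.6] [ 509.9 -435.9    0. ]
crib_board top 0.92 [396.9 233.8] [ 502.3 -428.3    0. ]
crib_board top 0.29 [247.6 137.1] [804.8   1.6   0. ]
point_block scene 0.87 [302.2 132.1] [458.1 417.3   0. ]
point_block top 0.79 [109.2 255.4] [463.  411.5   0. ]
{'clock': 1.35, 'joint_positions': array([ 1.1,  0.3, -0.1,  1.5,  0. ,  1.3, -0.1]), 'qd': array([ 0.,  0.,  0., -0., -0., -0., -0.]), 'effort': array([  0. , -62.5,   0. , -39.2,   0. ,   0. ,  -0. ]), 'eef_pos': array([ 274.6, -561.5,  231.3]), 'eef_rot': array([0. , 1. , 0.2, 0. ]), 'wrist_force': array([ 0.4, -0.4, -0.2]), 'torque': array([ 0., -0.,  0.]), 'grasp_force': 0.0, 'opening': 0.9991591941805178}
```

View pics/a.png

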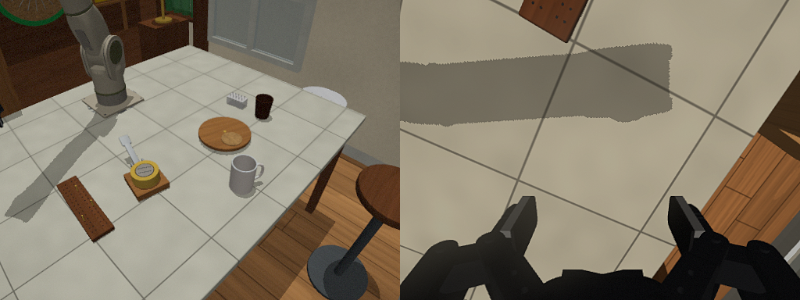

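View pics/top.png

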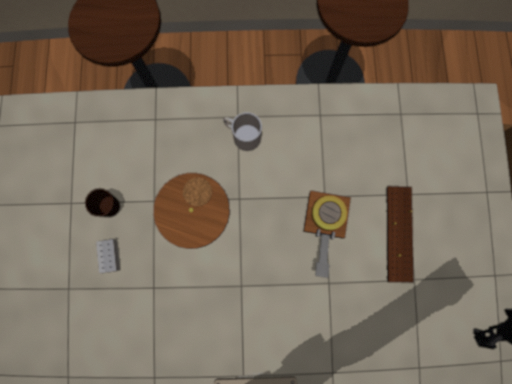

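The scene picture shows the stand left of the turntable. In the top picture the ring is at about (330,212), the lever pad at (321,270), and the cork at (196,191) on the platter at (192,211). I'll move the wrist camera over the stand to refine these.

```bash
python3 - <<'E'
from h import *
np.set_printoptions(precision=1,suppress=True)
st=get_state(); print(st['eef_rot'], R.from_quat(st['eef_rot'],scalar_first=True).as_matrix())
S={c:imaging.snapshot(c) for c in('scene','top')}
for c,s in S.items():
    for n,z in(('ring_top',68),('stone_center',68),('lever_pad',88),('cork_pad',33)):
        for k in imaging.silhouettes(n,c)[:1]:
            m=k['mask'].astype(np.uint8); ys,xs=np.nonzero(m)
            print(c,n,round(k['score'],2),m.sum(),xs.min(),xs.max(),ys.min(),ys.max(),onz(s,k['at'],z))
    hsv=cv2.cvtColor(s['pixels'],cv2.COLOR_RGB2HSV)
    m=((hsv[...,0]>22)&(hsv[...,0]<34)&(hsv[...,1]>140)&(hsv[...,2]>90)).astype(np.uint8)
    ys,xs=np.nonzero(m[190:250] if c=='top' else m[190:260]); ys+=190
    k=(xs>300)&(xs<360) if c=='top' else (xs>150)&(xs<230); xs=xs[k];ys=ys[k]
    p=cv2.convexHull(np.c_[xs,ys].astype(np.int32)); e=cv2.fitEllipse(p); print('ringcol',len(xs),e,onz(s,[(e[0][0]+.5)/512,(e[0][1]+.5)/384],68))
E
```

```text
[0.  1.  0.2 0. ] [[ 0.9  0.4  0. ]
 [ 0.4 -0.9 -0. ]
 [ 0.   0.  -1. ]]
scene ring_top 0.89 2030 153 217 174 257 [ 604.8 -245.4   68. ]
scene stone_center 0.72 331 173 196 209 226 [ 561.8 -212.8   68. ]
scene lever_pad 0.61 417 152 177 172 209 [ 453.  -202.6   88. ]
scene cork_pad 0.97 2399 254 320 149 193 [604.5 157.7  33. ]
ringcol 233 ((185.10269165039062, 222.4024200439453), (34.21450424194336, 36.225364685058594), 44.039493560791016) [ 585.4 -229.    68. ]
top ring_top 0.67 1943 304 350 191 277 [ 538.7 -199.6   68. ]
top stone_center 0.65 360 318 339 202 223 [ 563.1 -214.6   68. ]
top lever_pad 0.72 413 315 328 235 277 [ 430.9 -196.6   88. ]
top cork_pad 0.65 4594 153 229 172 248 [580.6 165.4  33. ]
ringcol 401 ((328.7708435058594, 213.04100036621094), (32.190887451171875, 33.429222106933594), 118.0665283203125) [ 561.  -219.2   68. ]
```

Call:
send_rows --motion '[[[1, 4, 1, 0, 0, 0, 0], [1, 4, 1, 0, 0, 0, 0], [1, 4, 1, 0, 0, 0, 0], [1, 4, 1, 0, 0, 0, 0], [1, 4, 1, 0, 0, 0, 0], [1, 4, 1, 0, 0, 0, 0], [1, 4, 0, 0, 0, 0, 0], [1, 2, 0, 0, 0, 0, 0], [0, 0, 0, 0, 0, 0, 0], [0, 0, 0, 0, 0, 0, 0]]]'

```text
clock: 2.68
eef_pos: [354.0, -264.8, 290.7]
eef_rot: [0.001, 0.974, 0.227, 0.0]
wrist_force: [-0.1, -1.0, 0.4]
opening: 1.0
grasp_force: 0.0
```

```bash
python3 - <<'E'
from h import *
np.set_printoptions(precision=1,suppress=True)
s=imaging.snapshot('wrist'); save(s,'w2.png'); print(s['position'])
for n,z in(('ring_top',68),('stone_center',68),('lever_pad',90)):
    for k in imaging.pinpoint(n,'wrist')[:1]: print(n,'pt',k['score'],np.array(k['at'])*[512,384],onz(s,k['at'],z if n!='stone_center' else 55))
    for k in imaging.silhouettes(n,'wrist')[:1]: print(n,'sil',k['score'],onz(s,k['at'],z))
E
```

```text
[ 428.3 -228.8  433.6]
ring_top sil 0.89 [ 495.5 -209.9   68. ]
stone_center sil 0.64 [ 442.2 -193.4   68. ]
lever_pad pt 0.66 [219.9  87.3] [ 416.3 -188.    90. ]
lever_pad sil 0.64 [ 439.1 -193.9   90. ]
```

View pics/w2.png

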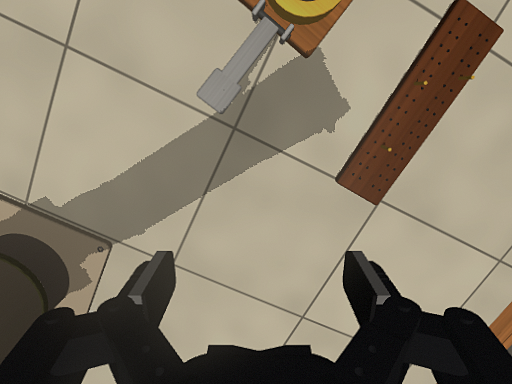

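Call:
send_rows --motion '[[[2, 2.6, -3, 0, 0, 0, 255], [2, 2.6, -3, 0, 0, 0, 255], [1.9, 2.6, -3, 0, 0, 0, 255], [0, 0, -3, 0, 0, 0, 255], [0, 0, -3, 0, 0, 0, 255], [0, 0, -1.5, 0, 0, 0, 255], [0, 0, 0, 0, 0, 0, 255], [0, 0, 0, 0, 0, 0, 255], [0, 0, 0, 0, 0, 0, 255], [0, 0, 0, 0, 0, 0, 255]]]' --squeeze 40

```text
clock: 3.87
eef_pos: [409.9, -193.0, 132.1]
eef_rot: [0.001, 0.974, 0.225, 0.001]
wrist_force: [-0.1, -0.0, -0.1]
opening: 0.002
grasp_force: 0.0
```

```bash
python3 - <<'E'
from h import *
np.set_printoptions(precision=1,suppress=True)
s=imaging.snapshot('wrist'); save(s,'w3.png'); print(s['position'])
for n,z in(('ring_top',68),('stone_center',55),('lever_pad',90)):
    for k in imaging.pinpoint(n,'wrist')[:1]: print(n,'pt',k['score'],np.array(k['at'])*[512,384],onz(s,k['at'],z))
E
```

```text
[ 484.  -157.2  275.1]
stone_center pt 0.57 [397.   17.5] [ 569.2 -218.7   55. ]
lever_pad pt 0.94 [256.6 210.2] [ 417.2 -188.9   90. ]
```

View pics/w3.png

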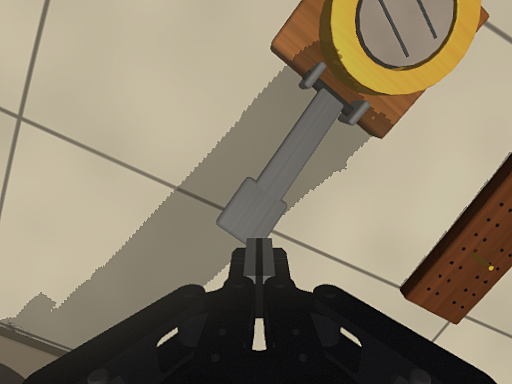

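The pad centre shows at about (252,207), directly ahead of the finger tips. I'll nudge over it and press.

Call:
send_rows --motion '[[[0.5, 0.4, -1.0, 0, 0, 0, 255], [0, 0, -1.5, 0, 0, 0, 255], [0, 0, -1, 0, 0, 0, 255], [0, 0, -1, 0, 0, 0, 255], [0, 0, -1, 0, 0, 0, 255], [0, 0, -1, 0, 0, 0, 255], [0, 0, -1, 0, 0, 0, 255], [0, 0, -1, 0, 0, 0, 255], [0, 0, -0.5, 0, 0, 0, 255], [0, 0, 0, 0, 0, 0, 255]]]'

```text
clock: 4.9
eef_pos: [413.5, -188.1, 39.4]
eef_rot: [-0.001, 0.974, 0.225, -0.001]
wrist_force: [0.3, 0.3, 0.1]
opening: -0.0
grasp_force: 0.0
```

Call:
send_rows --motion '[[[0, 0, -0.5, 0, 0, 0, 255], [0, 0, -0.4, 0, 0, 0, 255], [0, 0, -0.3, 0, 0, 0, 255], [0, 0, -0.2, 0, 0, 0, 255]]]'

```text
clock: 5.23
eef_pos: [415.3, -188.9, 29.9]
eef_rot: [0.001, 0.974, 0.225, 0.0]
wrist_force: [-25.8, 11.4, 77.3]
opening: -0.005
grasp_force: 40.2
```

```bash
python3 - <<'E'
from h import *
s=imaging.snapshot('wrist'); save(s,'w4.png');print(get_state()['wrist_force'],get_state()['eef_pos'])
E
```

```text
[-21.29605802   8.74393782  59.78557688] [ 415.20049106 -188.84709464   30.15307736]
```

View pics/w4.png

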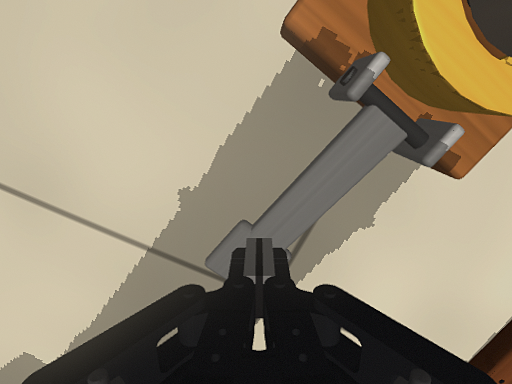

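The fingers sit on the lowered pad at about (260,250), and a force of about 77 N shows the stop has been reached. I'll lift off and look at the stone.

Call:
send_rows --motion '[[[0, 0, 1, 0, 0, 0, 255], [0, 0, 3, 0, 0, 0, 255], [0, 0, 4, 0, 0, 0, 0], [0, 0, 4, 0, 0, 0, 0], [0, 0, 4, 0, 0, 0, 0], [1, 0, 3, 0, 0, 0, 0], [2, -0.5, 1, 0, 0, 0, 0], [2, -0.5, 0, 0, 0, 0, 0], [2, -0.5, 0, 0, 0, 0, 0], [0, 0, 0, 0, 0, 0, 0], [0, 0, 0, 0, 0, 0, 0]]]'

```text
clock: 6.2
eef_pos: [484.4, -203.2, 226.1]
eef_rot: [-0.0, 0.974, 0.226, -0.0]
wrist_force: [-0.4, -0.2, 0.4]
opening: 1.002
grasp_force: 0.0
```

```bash
python3 - <<'E'
from h import *
np.set_printoptions(precision=1,suppress=True)
S={c:imaging.snapshot(c) for c in('wrist','scene','top')}
save(S['wrist'],'w5.png'); print(get_state()['eef_pos'],S['wrist']['position'])
rs=[]
for c,s in S.items():
  for n,z in(('ring_top',68),('stone_center',79),('lever_pad',28)):
    for k in imaging.pinpoint(n,c)[:1]: print(c,n,'pt',k['score'],np.array(k['at'])*[512,384],onz(s,k['at'],z))
    if n=='stone_center':
      for k in imaging.silhouettes(n,c)[:1]: print(c,n,'sil',k['score'],onz(s,k['at'],85))
E
```

```text
[ 483.4 -203.3  226.5] [ 558.9 -167.7  369. ]
wrist ring_top pt 0.5 [221.2 218.1] [ 423.8 -187.5   68. ]
wrist stone_center pt 0.82 [316.5 109.6] [ 570.5 -222.8   79. ]
wrist stone_center sil 0.63 [ 572.7 -220.5   85. ]
wrist lever_pad pt 0.94 [218.3 216.8] [ 405.9 -186.2   28. ]
scene ring_top pt 0.73 [186.6 215. ] [ 564.5 -209.5   68. ]
scene stone_center pt 0.92 [184.2 212.6] [ 562.7 -214.3   79. ]
scene stone_center sil 0.91 [ 569.4 -214.8   85. ]
scene lever_pad pt 0.48 [158.4 191.1] [ 388.2 -186.5   28. ]
top ring_top pt 0.71 [328.5 211.2] [ 567.5 -217.4   68. ]
top stone_center pt 0.71 [329.1 214. ] [ 558.6 -216.8   79. ]
top stone_center sil 0.76 [ 564.9 -223.7   85. ]
top lever_pad pt 0.52 [317.6 269.5] [ 408.4 -185.4   28. ]
```

View pics/w5.png

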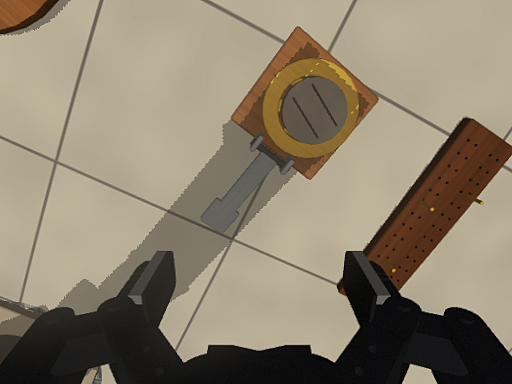

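The stone stands proud of the ring, its top centred at about (314,110), and the lever is down. I'll move above it and refine.

Call:
send_rows --motion '[[[2.2, -0.4, -1.5, 0, 0, 0, 0], [2.2, -0.4, -1.5, 0, 0, 0, 0], [2.2, -0.4, -1.5, 0, 0, 0, 0], [1.8, -0.4, -1, 0, 0, 0, 0], [0, 0, 0, 0, 0, 0, 0], [0, 0, 0, 0, 0, 0, 0]]]'

```text
clock: 7.45
eef_pos: [568.0, -219.1, 170.5]
eef_rot: [-0.001, 0.974, 0.226, -0.001]
wrist_force: [0.2, -0.6, 0.2]
opening: 0.997
grasp_force: 0.0
```

```bash
python3 - <<'E'
from h import *
np.set_printoptions(precision=1,suppress=True)
s=imaging.snapshot('wrist'); save(s,'w6.png'); print(get_state()['eef_pos'],s['position'])
for k in imaging.pinpoint('stone_center','wrist')[:1]: print(k['score'],np.array(k['at'])*[512,384],onz(s,k['at'],79))
for k in imaging.silhouettes('stone_center','wrist')[:1]:
    m=k['mask'].astype(np.uint8); ys,xs=np.nonzero(m); print(k['score'],m.sum(),xs.min(),xs.max(),ys.min(),ys.max(),onz(s,k['at'],90))
E
```

```text
[ 567.8 -219.2  171.4] [ 642.6 -183.6  313.3]
0.61 [261.3 197.2] [ 569.4 -221.5   79. ]
0.8 4462 221 295 160 236 [ 571.9 -219.9   90. ]
```

View pics/w6.png

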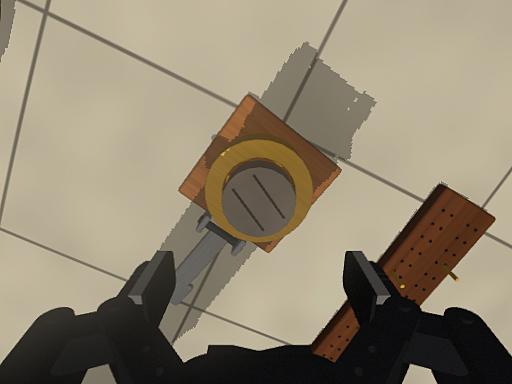

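The stone top is at about (259,200), centred between the fingers. Next I descend.

Call:
send_rows --motion '[[[0.05, 0, -2.5, 0, 0, 0, 0], [0, 0, -2.5, 0, 0, 0, 0], [0, 0, -2, 0, 0, 0, 0], [0, 0, -1.5, 0, 0, 0, 0], [0, 0, -1, 0, 0, 0, 0], [0, 0, 0, 0, 0, 0, 0], [0, 0, 0, 0, 0, 0, 0]]]'

```text
clock: 8.18
eef_pos: [568.5, -219.6, 77.4]
eef_rot: [0.0, 0.974, 0.225, 0.0]
wrist_force: [0.6, 0.2, -0.1]
opening: 0.997
grasp_force: 0.0
```

Call:
send_rows --motion '[[[0, 0, -0.4, 0, 0, 0, 0], [0, 0, -0.3, 0, 0, 0, 0], [0, 0, 0, 0, 0, 0, 30], [0, 0, 0, 0, 0, 0, 50], [0, 0, 0, 0, 0, 0, 65], [0, 0, 0, 0, 0, 0, 75], [0, 0, 0, 0, 0, 0, 85], [0, 0, 0, 0, 0, 0, 100], [0, 0, 0, 0, 0, 0, 130], [0, 0, 0, 0, 0, 0, 160], [0, 0, 0, 0, 0, 0, 160]]]' --squeeze 35

```text
clock: 9.1
eef_pos: [568.6, -219.1, 70.0]
eef_rot: [-0.0, 0.974, 0.226, 0.0]
wrist_force: [-2.9, 3.6, 4.9]
opening: 0.689
grasp_force: 36.8
```

Call:
send_rows --motion '[[[0, 0, 0.3, 0, 0, 0, 160], [0, 0, 0.5, 0, 0, 0, 160], [0, 0, 1, 0, 0, 0, 160], [0, 0, 1.5, 0, 0, 0, 160], [0, 0, 2, 0, 0, 0, 160], [0, 0, 1.5, 0, 0, 0, 160], [0, 0, 1, 0, 0, 0, 160], [0, 0, 0, 0, 0, 0, 160], [0, 0, 0, 0, 0, 0, 160]]]'

```text
clock: 9.85
eef_pos: [568.6, -219.6, 147.9]
eef_rot: [0.0, 0.974, 0.225, 0.0]
wrist_force: [0.2, 0.2, -2.3]
opening: 0.688
grasp_force: 38.1
```

```bash
python3 - <<'E'
from h import *
np.set_printoptions(precision=1,suppress=True)
S={c:imaging.snapshot(c) for c in('wrist','scene','top')}
st=get_state();print(st['eef_pos'],st['wrist_force'],st['opening'],st['grasp_force'])
a=cv2.resize(S['wrist']['pixels'],(400,300)); b=cv2.resize(S['scene']['pixels'][120:270,100:300],(400,300))
cv2.imwrite('pics/w7.png',np.hstack([a,b])[:,:,::-1])
for c in('scene','top'):
  for k in imaging.pinpoint('cork_pad',c)[:2]: print(c,k['score'],np.array(k['at'])*[512,384],onz(S[c],k['at'],33))
# platter ellipse in top, from silhouette convex hull; at z=29
s=S['top']
for k in imaging.silhouettes('cork_pad','top')[:1]:
    h=cv2.convexHull(cv2.findContours(k['mask'].astype(np.uint8),0,1)[0][0]); e=cv2.fitEllipse(h); print(e,onz(s,[(e[0][0]+.5)/512,(e[0][1]+.5)/384],25))
E
```

```text
[ 567.8 -219.3  146.4] [ 0.2  0.1 -1.7] 0.6873223813969174 38.05156409740448
scene 0.97 [297.2 177.2] [644.1 153.8  33. ]
scene 0.59 [159.1 192. ] [ 398.4 -190.1   33. ]
top 0.57 [197.7 193.4] [632.8 147.7  33. ]
((190.94229125976562, 210.37867736816406), (76.51181030273438, 78.48165893554688), 47.569488525390625) [583.9 167.   25. ]
```

View pics/w7.png

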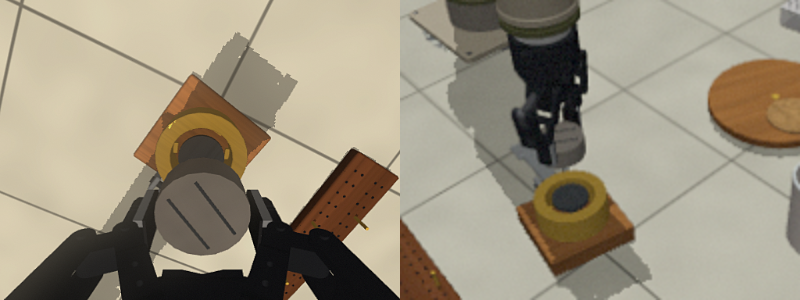

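The left view shows the stone held level, centred at about (203,207) in the composite. The right view shows the ring empty with the plate raised. I'll carry the stone most of the way and then look.

Call:
send_rows --motion '[[[0.2, 1, 0, 0, 0, 0, 160], [0.4, 2, 0, 0, 0, 0, 160], [0.5, 2.6, 0, 0, 0, 0, 160], [0.5, 2.8, 0, 0, 0, 0, 160], [0.6, 2.8, 0, 0, 0, 0, 160], [0.6, 2.8, 0, 0, 0, 0, 160], [0.6, 2.8, 0, 0, 0, 0, 160], [0.6, 2.8, 0, 0, 0, 0, 160], [0.5, 2.8, 0, 0, 0, 0, 160], [0.5, 2.6, 0, 0, 0, 0, 160], [0.2, 1.6, 0, 0, 0, 0, 160], [0.1, 0.8, 0, 0, 0, 0, 160], [0, 0, 0, 0, 0, 0, 160], [0, 0, 0, 0, 0, 0, 160]]]'

```text
clock: 11.32
eef_pos: [621.4, 54.1, 147.4]
eef_rot: [0.0, 0.974, 0.225, -0.0]
wrist_force: [0.2, -0.9, -1.9]
opening: 0.687
grasp_force: 38.1
```

```bash
python3 - <<'E'
from h import *
np.set_printoptions(precision=1,suppress=True)
s=imaging.snapshot('wrist'); save(s,'w8.png')
st=get_state();p=st['eef_pos'];print(p,st['eef_rot'],st['wrist_force'],st['opening'])
for k in imaging.pinpoint('cork_pad','wrist')[:2]: print('cork',k['score'],np.array(k['at'])*[512,384],onz(s,k['at'],33))
for k in imaging.pinpoint('stone_center','wrist')[:2]: print('stone',k['score'],np.array(k['at'])*[512,384],onz(s,k['at'],p[2]+9)-p)
for k in imaging.silhouettes('stone_center','wrist')[:1]: print('stone sil',k['score'],np.array(k['at'])*[512,384],onz(s,k['at'],p[2]+21)-p)
E
```

```text
[621.4  53.  147.4] [ 0.   1.   0.2 -0. ] [-0.3  0.  -2. ] 0.6880979483580315
cork 0.81 [169.2 126.3] [638.9 146.8  33. ]
stone 0.57 [261.5 262.6] [ 0.5 -1.1  9. ]
stone sil 0.96 [259.  264.4] [ 5.8  2.9 21. ]
```

View pics/w8.png

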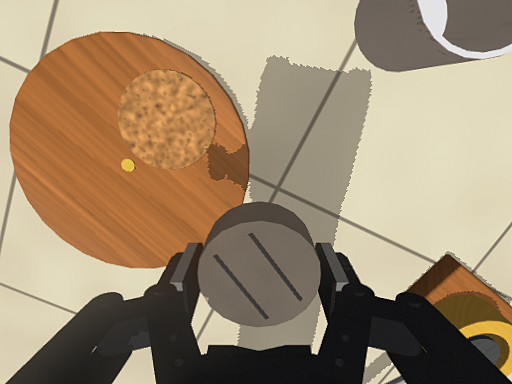

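The cork is at about (167,119) and the platter axis at (127,165). The held stone's top is centred at about (259,272). The TCP target is about (641,151), so the shift is (+2.0,+9.8) cm.

Call:
send_rows --motion '[[[0.2, 1, 0, 0, 0, 0, 160], [0.4, 2, 0, 0, 0, 0, 160], [0.5, 2.4, 0, 0, 0, 0, 160], [0.5, 2.4, -0.5, 0, 0, 0, 160], [0.3, 1.4, -1, 0, 0, 0, 160], [0.1, 0.6, -1.5, 0, 0, 0, 160], [0, 0, -1.5, 0, 0, 0, 160], [0, 0, -1.5, 0, 0, 0, 160], [0, 0, -1, 0, 0, 0, 160], [0, 0, -0.5, 0, 0, 0, 160], [0, 0, 0, 0, 0, 0, 160], [0, 0, 0, 0, 0, 0, 160]]]'

```text
clock: 12.52
eef_pos: [641.6, 152.1, 72.7]
eef_rot: [0.0, 0.974, 0.225, -0.0]
wrist_force: [0.8, 0.4, -0.6]
opening: 0.688
grasp_force: 38.1
```

```bash
python3 - <<'E'
from h import *
np.set_printoptions(precision=1,suppress=True)
S={c:imaging.snapshot(c) for c in('wrist','scene')}; s=S['wrist']
st=get_state();p=st['eef_pos'];print(p,st['wrist_force'],st['opening'])
a=cv2.resize(s['pixels'],(400,300)); b=cv2.resize(S['scene']['pixels'][110:230,220:380],(400,300))
cv2.imwrite('pics/w9.png',np.hstack([a,b])[:,:,::-1])
for q in('cork_pad','stone_center'):
  for k in imaging.silhouettes(q,'wrist')[:1]:print(q,k['score'],np.array(k['at'])*[512,384])
E
```

```text
[642.1 152.5  73.5] [-0.9 -0.6 -1.6] 0.686431277785509
cork_pad 0.67 [184.9 202.8]
stone_center 0.93 [262.2 265.4]
```

View pics/w9.png

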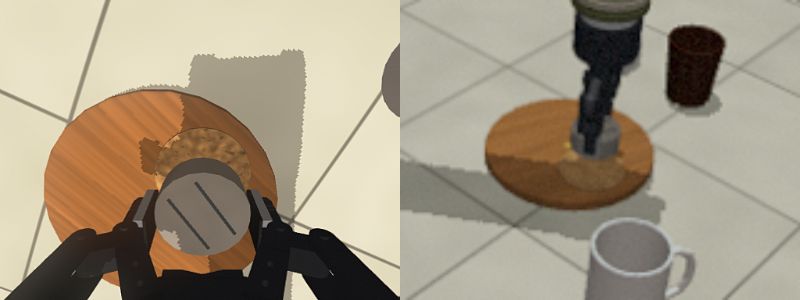

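```bash
python3 - <<'E'
from h import *
s=imaging.snapshot('wrist'); st=get_state(); M=rot(st['eef_rot']);p=st['eef_pos']
print(M.T@(onz(s,[261/512,162.5/384],33)-p), M.T@(onz(s,[259.5/512,269/384],p[2]+22)-p))
E
```

```text
[41.45475049  2.3190649  40.50736676] [  4.14677909   1.1917377  -21.994251  ]
```

Call:
send_rows --motion '[[[0, 0, -1.2, 0, 0, 0, 160], [0, 0, -1, 0, 0, 0, 160], [0, 0, -0.5, 0, 0, 0, 160], [0, 0, 0, 0, 0, 0, 160], [0, 0, 0, 0, 0, 0, 160]]]'

```text
clock: 13.18
eef_pos: [641.0, 152.5, 44.8]
eef_rot: [0.0, 0.974, 0.225, -0.001]
wrist_force: [-0.0, 0.6, -2.8]
opening: 0.69
grasp_force: 38.1
```

Call:
send_rows --motion '[[[-0.25, -0.1, 0, 0, 0, 0, 160], [0, 0, -0.3, 0, 0, 0, 160], [0, 0, -0.2, 0, 0, 0, 160], [0, 0, -0.1, 0, 0, 0, 160], [0, 0, 0, 0, 0, 0, 160]]]'

```text
clock: 13.6
eef_pos: [638.9, 151.5, 39.4]
eef_rot: [0.0, 0.974, 0.225, -0.0]
wrist_force: [-0.2, -0.3, -1.3]
opening: 0.684
grasp_force: 38.1
```

Call:
send_rows --motion '[[[0, 0, -0.1, 0, 0, 0, 160], [0, 0, -0.1, 0, 0, 0, 160], [0, 0, 0, 0, 0, 0, 160]]]'

```text
clock: 13.85
eef_pos: [639.0, 151.6, 37.5]
eef_rot: [0.0, 0.974, 0.225, -0.0]
wrist_force: [0.1, 0.2, -1.4]
opening: 0.685
grasp_force: 38.1
```

Call:
send_rows --motion '[[[0, 0, -0.05, 0, 0, 0, 160], [0, 0, -0.05, 0, 0, 0, 160], [0, 0, 0, 0, 0, 0, 160]]]'

```text
clock: 14.1
eef_pos: [639.0, 151.6, 37.3]
eef_rot: [0.0, 0.974, 0.225, 0.0]
wrist_force: [-4.1, -1.9, 5.6]
opening: 0.687
grasp_force: 38.9
```

Contact made. Next I release and retreat straight up.

Call:
send_rows --motion '[[[0, 0, 0, 0, 0, 0, 75], [0, 0, 0, 0, 0, 0, 55], [0, 0, 0, 0, 0, 0, 30], [0, 0, 0, 0, 0, 0, 0], [0, 0, 0, 0, 0, 0, 0], [0, 0, 0, 0, 0, 0, 0], [0, 0, 0.5, 0, 0, 0, 0], [0, 0, 1, 0, 0, 0, 0], [0, 0, 2, 0, 0, 0, 0], [0, 0, 3, 0, 0, 0, 0], [0, 0, 3, 0, 0, 0, 0], [-2, 0, 3, 0, 0, 0, 0], [-3, -1, 2, 0, 0, 0, 0], [-3, -1, 0, 0, 0, 0, 0], [-2, 0, 0, 0, 0, 0, 0], [0, 0, 0, 0, 0, 0, 0], [0, 0, 0, 0, 0, 0, 0]]]'

```text
clock: 15.52
eef_pos: [538.8, 131.5, 183.1]
eef_rot: [0.001, 0.974, 0.226, 0.001]
wrist_force: [0.2, 0.2, 0.7]
opening: 0.999
grasp_force: 0.0
```

```bash
python3 - <<'E'
from h import *
np.set_printoptions(precision=1,suppress=True)
S={c:imaging.snapshot(c) for c in('wrist','scene')}; s=S['wrist']
print(get_state()['eef_pos'],get_state()['wrist_force'])
a=cv2.resize(s['pixels'],(400,300)); b=cv2.resize(S['scene']['pixels'][100:250,130:330],(400,300))
cv2.imwrite('pics/w10.png',np.hstack([a,b])[:,:,::-1])
for k in imaging.pinpoint('cork_pad','wrist')[:1]: print('cork',k['score'],onz(s,k['at'],33))
for k in imaging.pinpoint('stone_center','wrist')[:1]: print('stone',k['score'],onz(s,k['at'],46))
E
```

```text
[539.7 131.6 182.3] [0.1 0.4 0.1]
stone 0.91 [642.2 149.3  46. ]
```

View pics/w10.png

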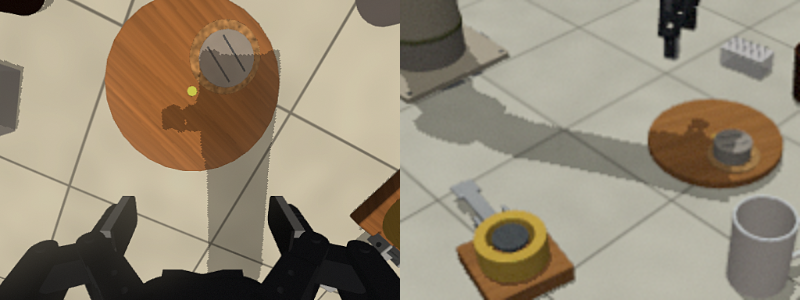

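The stone, at about (225,56) in the composite, lies flat and wholly on the cork with a rim of cork visible all round. The lever is down and the bystanders have not moved.

```bash
python3 -c "
from plant import workorder; print(workorder.hand_in())"
```

```text
the job is handed in; nothing more can be done
None
```

The lever is pressed fully down, the stone lies flat and wholly on the cork pad with the gripper clear of it, and the job is handed in.

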